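Centre the programming antenna on its coaster

ROBOT

A 6-joint arm with a two-finger parallel gripper is mounted at the origin on the work surface. World frame = base frame: x ahead of the robot, y to its left, z up, the work surface at z = 0. Lengths are in m, angles in degrees, forces in N, time in s.
With the tool pointing down it reaches from about 0.325 to 0.75 m from the base axis. Payload 7.6 kg.
Tool frame: the origin (TCP) lies at the very end of the fingers, on their centre line; the grasp point (between the pads) lies 19 mm behind it; x points along the fingers, y is the direction in which the jaws open and shut, and the axes are right-handed (so a half turn about x gives the same grasp; the last joint's range is limited). The gripper opens to 85 mm and grips with 20 to 120 N. Pads are 22 mm wide; open, the fingers measure 114 mm over their backs; the gripper's body (76 mm by 85 mm) begins 54 mm behind the grasp point. The pads swing forward as they close: fully open they stand 13 mm farther back than shut.
Start: joints at [66.159, 2.991, 80.254, -0, 96.75, -4.028], TCP at [0.178, 0.494, 0.207] pointing down, gripper open.
Joint ranges: [-166.34, 166.34], [-52.06, 124.39], [6.96, 135.62], [-60.46, 240.46], [14.63, 156.25], [-167.68, 167.68]. Speed limits (degrees/s): [147.25, 147.25, 172.46, 180, 180, 180].

INTERFACE

Orientations are given as a 3x3 rotation matrix whose columns are the frame's x, y, z axes.
In Python, from plant import telemetry, cams, workorder, models gives the robot as it stands. The module is installed in compiled form; this text tells all that it offers.
- The arm moves only by the tool arm_command, never from a script. Its argument "targets" is one flat list of numbers, 7 for each row, row after row: the turn, a rotation vector about the tool's x, y, z in rad, then the shift along the tool's x, y, z in cm, then the opening, from 0 (shut) to 1 (fully open). A call has exactly 8 rows; each row is the pose to reach, as a shift and turn from the pose commanded when the call began, along the tool's axes at that moment; what a row does not reach only later rows make up. A row lasts 1/8 s, in which the tool goes at most 62.5 mm and 10.7 degrees, less where a joint would pass 70% of its speed; a pose out of reach is approached as far as the arm can. A call with a gripper value outside its range is refused whole. The fingers move at their own pace and stop on an object; the grip force is fixed at half the most. Time passes only in rows, so rows that repeat a pose let the fingers close, or fill a call up. It gives the time, the measured TCP pose, the force and the opening at its end, in the units of the state.
- telemetry.get_state(): the state, without advancing time (a new reading comes with each control period).
- cams.grab_frame(name): name is "scene" or "side" or "wrist"; returns (picture, depth): 400x640x3 uint8, red, green, blue; 400x640 float32, m along the optical axis (not along the pixel's ray), 0 where there is no reading.
- cams.get_calibration(name): a dict with "vfov" (degrees; the focal length in pixels is half the picture's height over the tangent of half this angle, whatever the lens; pixels are square), "cx", "cy" (the principal point, pixels), "pose" (4x4, takes a point from camera to world coordinates); the wrist camera has in their place "T_tool_cam" (4x4, takes a point from camera to tool coordinates, whose origin is the TCP and whose axes are the tool frame's). Camera axes: x right, y down, z forward; pixel columns grow to the right and rows downward; lengths in m; the calibration is good to about 2 mm. A picture is of the moment at which its call begins: read the wrist's pose just before it. get_calibration takes no time and is no camera call.
- workorder.sign_off(): hands the job in, once; it reports no verdict.
Trained networks look in the newest picture that a camera, given by its name, has taken for a name from the list of things; names that differ only in an ending like _2 or _b are one class to them, and where a whole thing is asked for, a point or a joint stands for the part that bears it (a point fixed in the world has none). Each returns a list of dicts, best first, with "p" (0 to 1); they miss things now and then, are a little off and sometimes report something else, mostly with a low value. They report only what shows in the picture. A call takes as long as a camera call. They do not tell look-alikes from the thing itself.
- models.search_frame(camera, name): "rect" ([left, top, right, bottom] in pixels, round what is visible of it).
- models.cut_out(camera, name): "mask" (400x640 bool, what is visible of it) and "rect" ([left, top, right, bottom] in pixels, round what is visible of it).
The state is a dict: "t": time; "joint_positions": joint angles; "dq": joint speeds; "joint_efforts": joint torques, N m; "tool_pos": TCP position; "eef_rot": TCP orientation; "ft_force": force on the tool from outside, world axes, zero at the start; "moment": the same for the moment, N m; "opening": finger opening in m.
Only numpy, scipy, OpenCV 4.12 (cv2) and the standard library are available. Lean on these libraries where they do the work, as an engineer would, in place of code of your own. Each camera call takes 0.05 s, during which the arm holds its last target.

TASK

The tippy black programming antenna stands off to one side of its round white coaster. With light sideways taps or nudges of the fingertips, centre it on the coaster so that an even border of white shows all round, and leave it standing there. Do not pinch or lift it, push it hard, tip it over or knock it off, and leave the coaster, the key fob, the valet key and the glass dish where they are.

Things in the scene. Friction and masses are not known exactly. Their poses are not given: they have to be found in the camera images.
- antenna: Tippy black programming antenna, loose, 126 to 252 g, round about its z axis (up), standing on the coaster. Origin: centre of its underside. Foot: a bayonet collar 34 mm across, 8 mm high. Above it a puck 60 mm across with an upright side from 8 to 28 mm above the origin, then a cone up to 35 mm and a stub mast 16 mm across up to 60 mm. It starts 16 to 27 mm off the coaster's centre, any direction.
- antenna_puck (a point): Centre of the antenna's puck, on its axis, 18 mm above its underside: the puck's upright side is 30 mm from this point all round. Pushed slowly and low on this side (1 to 2 N) the antenna slides on the coaster and stops when the push stops; pushed at the mast it tips. More than 12 N is too hard.
- coaster: Round flat white ceramic coaster, loose, 250 g, 90 mm across and 10 mm thick, lying on the fixed grey work mat. Origin: centre of its underside, z up; its flat top, on which the antenna stands, is 10 mm above the origin. When the antenna is centred a 15 mm border of white shows all round.
- mat: Grey work mat fixed to the table, 300 x 440 mm (x, y) and 4 mm thick. Origin: centre of its underside at table height. The coaster lies near its middle with nothing else within 55 mm of the coaster's edge except the antenna.
- fob: Bystander: red plastic key fob, 36 x 64 x 14 mm (x, y, z), loose, lying on the mat. Origin: centre of its underside.
- valet_key: Bystander: flat steel key, about 24 x 65 x 4 mm (x, y, z), loose, lying on the mat. Origin: underside, near the middle of its length.
- dish: Bystander: clear glass dish, 90 mm across, 24 mm high, loose, on the mat. Origin: centre of its underside.
Not all that is in view belongs to the job. There is more than one size of the antenna; the one meant has the size given above.

How it is judged (in metres and radians):
At the end, for the whole second after the job is handed in: The antenna stands upright (within 0.05 rad) and still on the coaster's top, its axis within 5 mm of the coaster's centre, and the coaster is within 10 mm of where it began (horizontal distance between antenna and coaster below 0.005 m and angle between antenna's own z axis and vertical below 0.05 rad and z of antenna in the frame of coaster between 0.008 and 0.012 m and linear speed of antenna below 0.01 m/s and angular speed of antenna below 0.1 rad/s and distance of coaster from where it was at the start of the episode below 0.01 m); the robot touches nothing.
It fails at once if the antenna is pushed hard or pinched (more than 12 N from the robot) (contact force between any of the fingers, the arm and antenna above 12 N).
It fails at once if the antenna is tipped by more than 0.35 rad (angle between antenna's own z axis and vertical above 0.35 rad).
It fails at once if the antenna is lifted off the coaster or knocked off it (z of antenna in the frame of coaster above 0.017 m or z of antenna in the frame of coaster below 0.005 m).
It fails at once if the coaster is shifted by more than 10 mm (distance of coaster from where it was at the start of the episode above 0.01 m).
It fails at once if the fob, the key or the dish is moved by more than 10 mm (distance of any of fob, valet_key, dish from where it was at the start of the episode above 0.01 m).
It also fails if it takes over 48 s, if anything falls off the work surface, if the arm or the gripper's body presses on something with over 40 N, if the wrist force passes 120 N, or if a joint passes its speed limit or range.

## Working session

There is one attempt and no reset: what is moved stays moved. The work goes in short steps, Python scripts to look and compute and a tool call to move; the robot and the scene stay as the last step left them, time stands still between calls to the robot, and variables do not carry over. Pictures are saved under pics/ and viewed, and the job is handed in when it is done.

Besides the shell and the picture viewer there is one more tool, called as name(argument=value, ...) on one line, values as JSON. arm_command: Moves the arm, as the interface text tells. Its arguments: {"type":"object","properties":{"targets":{"type":"array"}},"required":["targets"]}

```bash
mkdir -p pics; cat > h.py <<'E'
import numpy as np,cv2
from plant import telemetry,cams,workorder,models
def K(c): 
    f=200/np.tan(np.radians(c['vfov'])/2); return f,c['cx'],c['cy']
def pose(n,c,s=None):
    if n!='wrist': return np.array(c['pose'])
    T=np.eye(4);T[:3,:3]=s['eef_rot'];T[:3,3]=s['tool_pos'];return T@np.array(c['T_tool_cam'])
def cloud(d,c,T):
    f,cx,cy=K(c);v,u=np.mgrid[:400,:640]
    P=np.stack([(u-cx)/f*d,(v-cy)/f*d,d,np.ones_like(d)],-1)
    return (P@T.T)[...,:3]
def save(n,im): cv2.imwrite('pics/'+n+'.png',im[...,::-1])
E
python3 - <<'E'
from h import *
s=telemetry.get_state();print(s)
for n in ['scene','side','wrist']:
    im,d=cams.grab_frame(n);save(n+'0',im);c=cams.get_calibration(n);T=pose(n,c,s)
    print(n,c['vfov'],c['cx'],c['cy'],T.round(3).tolist(),(d==0).mean())
    np.savez(n+'0.npz',im=im,d=d,P=cloud(d,c,T))
    for o in ['antenna','coaster']:
        for r in models.search_frame(n,o)[:4]: print(o,round(r['p'],2),np.round(r['rect']))
E
```

```text
{'t': 0.0, 'joint_positions': array([ 6.61590352e+01,  3.02861829e+00,  8.03142491e+01,  7.11214380e-04,
        9.67515244e+01, -4.02718992e+00]), 'dq': array([-0.01404607, -0.04932461, -0.06937299, -0.06141591,  0.09983088,
       -0.00921833]), 'joint_efforts': array([-1.76594727e-03, -3.81667221e+01, -3.60189843e+01, -1.69444716e-04,
        6.14274148e-03,  3.85158887e-05]), 'tool_pos': array([0.17778038, 0.4936037 , 0.20574886]), 'eef_rot': array([[-6.77172259e-04,  3.38962194e-01,  9.40799752e-01],
       [-1.50188959e-03,  9.40798561e-01, -3.38962846e-01],
       [-9.99998643e-01, -1.64251359e-03, -1.27998896e-04]]), 'ft_force': array([-0.09246662,  0.50893499,  0.4103444 ]), 'moment': array([ 0.01718804, -0.03199831, -0.01891206]), 'opening': 0.08553509979223757}
scene 52.58690160938033 328.53429860392777 192.87668701345683 [[0.888, 0.25, -0.387, 0.922], [0.46, -0.52, 0.72, -0.533], [-0.021, -0.817, -0.576, 0.51], [0.0, 0.0, 0.0, 1.0]] 0.004203125
antenna 0.87 [400. 211. 443. 254.]
antenna 0.77 [278. 194. 310. 231.]
antenna 0.74 [351. 274. 406. 335.]
coaster 0.59 [262. 210. 306. 245.]
side 53.011335323936706 318.38894214985373 196.64090150405303 [[-0.738, -0.393, 0.549, 0.234], [-0.675, 0.445, -0.589, 0.413], [-0.013, -0.805, -0.594, 0.477], [0.0, 0.0, 0.0, 1.0]] 0.00408203125
antenna 0.97 [330. 187. 364. 226.]
antenna 0.96 [218. 158. 263. 196.]
antenna 0.62 [291. 130. 324. 161.]
wrist 71.19989174583209 322.03126581834294 203.06927751046575 [[0.34, 0.897, 0.284, 0.106], [0.941, -0.323, -0.103, 0.52], [-0.001, 0.303, -0.953, 0.374], [0.0, 0.0, 0.0, 1.0]] 0.004
antenna 0.75 [139. 362. 189. 400.]
```

View pics/scene0.png

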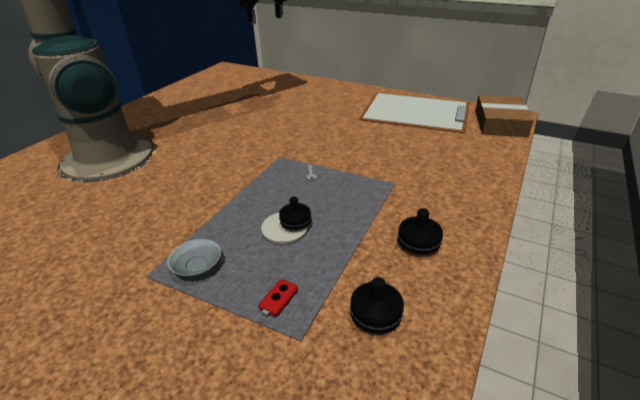

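View pics/side0.png

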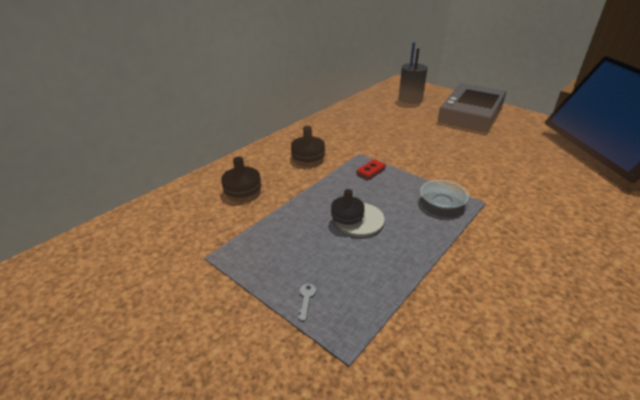

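View pics/wrist0.png

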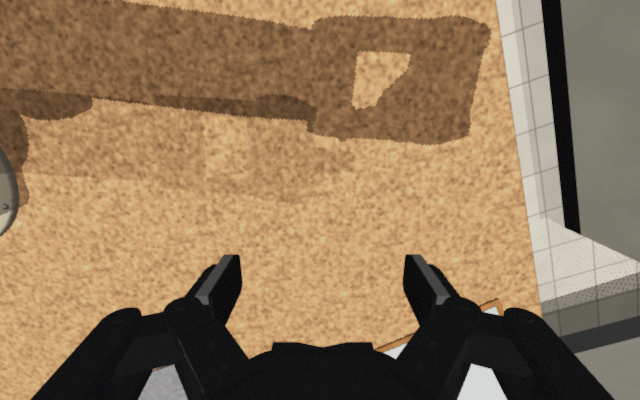

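The scene picture shows three antenna-like objects. One stands on the coaster at (294,214), and two larger ones stand on the bare table at (420,233) and (377,305). In the side picture they are at (348,207), (241,180) and (308,148). The one on the coaster matches the description. Next I measure it and look at a close crop.

```bash
python3 - <<'E'
from h import *
for n,(u,v,w) in {'scene':(290,220,50),'side':(355,210,50)}.items():
    z=np.load(n+'0.npz');P=z['P'];im=z['im'].astype(int)
    lum=im.sum(2);sat=im.max(2)-im.min(2)
    print(n)
    reg=np.zeros((400,640),bool);reg[v-w:v+w,u-w:u+w]=1
    wh=reg&(lum>450)&(sat<60)
    print('white n',wh.sum(),np.median(P[wh],0).round(4), 'bounds',P[wh].min(0).round(4),P[wh].max(0).round(4))
    bl=reg&(lum<150); q=P[bl];q=q[(q[:,2]>.012)]
    print('black',bl.sum(),'zmax',np.percentile(q[:,2],[5,50,98,100]).round(4))
    top=q[q[:,2]>.054]; print('mast n',len(top),top.mean(0).round(4) if len(top) else 0)
    print('xy ranges',np.percentile(q[:,:2],[0.5,99.5],axis=0).round(4))
    save(n+'crop',cv2.resize(z['im'][v-w:v+w,u-w:u+w],(600,600),interpolation=cv2.INTER_CUBIC))
    for name,(uu,vv) in ({'fob':(278,297),'key':(311,172),'dish':(195,260),'a2':(420,238),'a3':(377,305)} if n=='scene' else {'fob':(371,169),'key':(307,298),'dish':(443,200),'a2':(241,182),'a3':(308,150)}).items(): print(name,P[vv,uu].round(3))
E
```

```text
scene
white n 537 [ 0.5525 -0.0672  0.0155] bounds [ 0.5205 -0.5333  0.0135] [ 0.9221 -0.0194  0.5097]
black 803 zmax [0.0243 0.0443 0.0749 0.5097]
mast n 102 [ 0.5983 -0.0606  0.0884]
xy ranges [[ 0.5529 -0.5333]
 [ 0.9221 -0.0065]]
fob [ 0.652 -0.204  0.021]
key [0.511 0.148 0.01 ]
dish [ 0.469 -0.191  0.009]
a2 [0.811 0.003 0.039]
a3 [ 0.801 -0.17   0.047]
side
white n 487 [ 0.542  -0.0581  0.0151] bounds [ 0.234  -0.0915  0.0128] [0.5786 0.4133 0.477 ]
black 859 zmax [0.0241 0.0439 0.0743 0.477 ]
mast n 98 [ 0.5622 -0.0101  0.0825]
xy ranges [[ 0.5491 -0.1989]
 [ 0.7699 -0.0012]]
fob [ 0.64  -0.187  0.019]
key [0.51  0.145 0.009]
dish [ 0.478 -0.201  0.01 ]
a2 [0.781 0.045 0.041]
a3 [ 0.773 -0.134  0.038]
```

```bash
python3 - <<'E'
import cv2,numpy as np
a=cv2.imread('pics/scenecrop.png');b=cv2.imread('pics/sidecrop.png')
cv2.imwrite('pics/both.png',np.hstack([cv2.resize(a,(400,400)),cv2.resize(b,(400,400))]))
E
```

```text
(no output)
```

View pics/both.png

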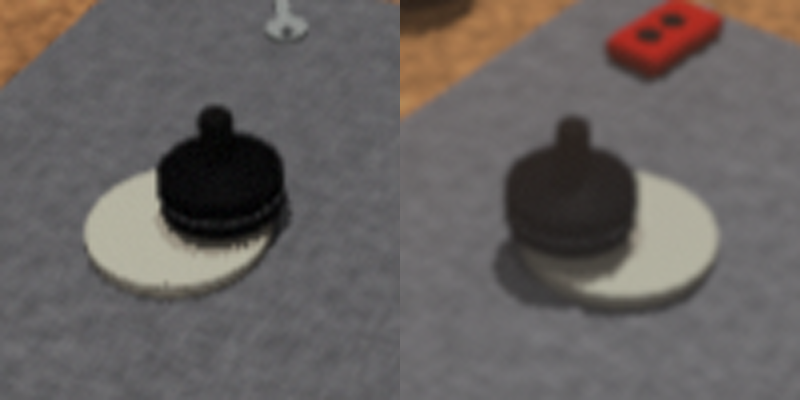

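The crop shows a single antenna on the white coaster, up and right of the coaster centre in the scene view. Its puck is about 2/3 of the coaster width, which fits 60 mm against 90 mm. So this is the right one. Next I fit the coaster and antenna more precisely.

```bash
cat >> h.py <<'E'
from scipy.optimize import least_squares
def rays(c,T,u,v,z):
    f,cx,cy=K(c);d=np.stack([(u-cx)/f,(v-cy)/f,np.ones_like(u,float)],-1)@T[:3,:3].T
    return T[:3,3]+d*((z-T[2,3])/d[:,2])[:,None]
def circ(p,r,c0=None,loss='soft_l1'):
    c0=p.mean(0) if c0 is None else c0
    s=least_squares(lambda c:np.hypot(*(p-c).T)-r,c0,loss=loss,f_scale=.001)
    return s.x,np.median(abs(np.hypot(*(p-s.x).T)-r))
def measure(n,im,c,T,g,tag=None,zc=.014):
    """coaster & antenna by predict/threshold; g=rough coaster xy"""
    f,cx,cy=K(c);Ti=np.linalg.inv(T)
    def proj(X):
        q=np.asarray(X)@Ti[:3,:3].T+Ti[:3,3];return np.stack([q[:,0]/q[:,2]*f+cx,q[:,1]/q[:,2]*f+cy],-1)
    v,u=np.mgrid[:400,:640]
    pts=rays(c,T,u.ravel().astype(float),v.ravel().astype(float),zc)[:,:2].reshape(400,640,2)
    near=np.hypot(*(pts-g).transpose(2,0,1))<.07
    i=im.astype(int);lum=i.sum(2)
    vals=lum[near]
    sat=i.max(2)-i.min(2)
    hi=np.percentile(lum[near],97)
    wh=(near&(lum>.72*hi)).astype(np.uint8)
    wh=cv2.morphologyEx(wh,cv2.MORPH_OPEN,np.ones((3,3)))
    cn=max(cv2.findContours(wh,cv2.RETR_EXTERNAL,cv2.CHAIN_APPROX_NONE)[0],key=cv2.contourArea)
    h=cv2.convexHull(cn)[:,0].astype(float)
    # densify via contour pts on hull
    cnp=cn[:,0].astype(float)
    dist=np.array([cv2.pointPolygonTest(h.astype(np.float32),tuple(map(float,p)),True) for p in cnp])
    e=cnp[dist<1.2]
    p=rays(c,T,e[:,0],e[:,1],zc)[:,:2]
    cc,res=circ(p,.045)
    return cc,res,proj,near,lum,hi,wh
E
python3 - <<'E'
from h import *
for n in ['scene','side']:
    z=np.load(n+'0.npz');c=cams.get_calibration(n);T=pose(n,c)
    cc,res,proj,near,lum,hi,wh=measure(n,z['im'],c,T,np.array([.55,-.055]))
    print(n,cc.round(4),res.round(4),hi,wh.sum())
    bl=(near&(lum<.3*hi)).astype(np.uint8)
    m=[r for r in models.cut_out(n,'antenna')]
    for r in m: print(r['p'],np.round(r['rect']),r['mask'].sum())
    # silhouette model: puck rings at z=.022,.042 r=.03 & mast top ring z .074 r=.008, fit hull to mask
    r=min(m,key=lambda r:abs((r['rect'][0]+r['rect'][2])/2-proj([[.57,-.04,.04]])[0,0])+abs((r['rect'][1]+r['rect'][3])/2-proj([[.57,-.04,.04]])[0,1]))
    t=np.linspace(0,2*np.pi,60)
    def poly(x,y):
        out=[]
        ring=lambda z,R:np.stack([x+R*np.cos(t),y+R*np.sin(t),0*t+z],-1)
        M=np.zeros((400*4,640*4),np.uint8)
        for A in ([(.022,.03),(.042,.03)],[(.049,.008),(.074,.008)],[(.042,.03),(.049,.008)]):
            q=np.vstack([proj(ring(*a)) for a in A])*4
            cv2.fillConvexPoly(M,cv2.convexHull(q.astype(np.int32)),255)
        return cv2.resize(M,(640,400),interpolation=cv2.INTER_AREA)/255.
    from scipy.optimize import minimize
    mk=r['mask'].astype(float)
    o=minimize(lambda q:((poly(*q)-mk)**2).sum(),[.57,-.04],method='Nelder-Mead',options=dict(initial_simplex=[[.57,-.04],[.58,-.04],[.57,-.03]],xatol=1e-4))
    print('ant',o.x.round(4),o.fun,mk.sum(),'off',(o.x-cc).round(4))
E
```

```text
scene [ 0.5627 -0.0459] 0.0005 522.0 609
0.98 [400. 208. 443. 255.] 1513
0.72 [352. 277. 406. 335.] 2341
0.64 [264. 211. 307. 243.] 800
0.6 [280. 196. 310. 230.] 710
ant [ 0.5785 -0.0292] 86.32736639753941 710.0 off [0.0157 0.0167]
side [ 0.5651 -0.0492] 0.0005 516.0 563
0.84 [221. 160. 264. 196.] 1100
0.78 [292. 126. 326. 164.] 882
0.76 [331. 190. 364. 226.] 822
ant [ 0.579  -0.0321] 84.42094579008074 822.0 off [0.0139 0.0171]
```

```bash
cat >> h.py <<'E'
from scipy.spatial.transform import Rotation as Rn
def Rgoal(ang,tilt):
    """z_tool horizontally along ang(deg) ; tilt>0: tips lead toward -z"""
    a=np.radians(ang);h=np.array([np.cos(a),np.sin(a),0]);t=np.radians(tilt)
    x=-np.sin(t)*h+np.cos(t)*np.array([0,0,-1.]);z=np.cos(t)*h-np.sin(t)*np.array([0,0,1.])
    return np.stack([x,np.cross(z,x),z],1)
def rel(R0,p0,R,p):
    return Rn.from_matrix(R0.T@R).as_rotvec().round(4),(R0.T@(np.array(p)-p0)*100).round(2)
E
python3 - <<'E'
from h import *
s=telemetry.get_state()
print(rel(s['eef_rot'],s['tool_pos'],Rgoal(48.7,0),[.628,.025,.20]))
E
```

```text
(array([-1.1958e+00,  0.0000e+00, -1.0000e-04]), array([  0.66, -28.86,  58.24]))
```

arm_command(targets=[-0.1,0,0,0,-2.4,4.85,1,-0.2,0,0,0,-4.8,9.7,0.8,-0.3,0,0,0,-7.2,14.55,0.6,-0.4,0,0,0,-9.6,19.4,0.45,-0.5,0,0,0,-12,24.25,0.45,-0.6,0,0,0,-14.4,29.1,0.45,-0.7,0,0,0,-16.8,33.95,0.45,-0.8,0,0,0,-19.2,38.8,0.45])

```text
t: 1.55
tool_pos: [0.479, 0.1804, 0.2068]
eef_rot: [[0.001, -0.442, 0.897], [0.0, 0.897, 0.442], [-1.0, 0.0, 0.001]]
ft_force: [-0.5, 0.7, 0.6]
opening: 0.0382
```

```bash
python3 - <<'E'
from h import *
s=telemetry.get_state();print(s['tool_pos'],s['joint_positions'],s['opening'],s['t'])
print(rel(s['eef_rot'],s['tool_pos'],Rgoal(48.7,0),[.628,.025,.20]))
E
```

```text
[0.47897188 0.18035645 0.20682123] [ 1.64928155e+01  8.12024952e-01  8.24610701e+01  1.09645194e-02
  9.66880919e+01 -9.97164849e+01] 0.03822448726852502 1.55
(array([-3.925e-01,  7.000e-04,  1.000e-04]), array([  0.69, -20.52,   6.51]))
```

arm_command(targets=[-0.1,0,0,0.1,-4,1.3,0.45,-0.2,0,0,0.2,-8,2.6,0.45,-0.3,0,0,0.4,-12,3.9,0.45,-0.39,0,0,0.6,-16,5.2,0.45,-0.39,0,0,0.7,-20.4,6.5,0.45,-0.39,0,0,0.7,-20.4,6.5,0.45,-0.39,0,0,0.7,-20.4,6.5,0.45,-0.39,0,0,0.7,-20.4,6.5,0.45])

```text
t: 2.55
tool_pos: [0.6254, 0.028, 0.2001]
eef_rot: [[0.001, -0.748, 0.663], [0.0, 0.663, 0.748], [-1.0, -0.0, 0.001]]
ft_force: [0.7, 0.4, 0.1]
opening: 0.0385
```

```bash
python3 - <<'E'
from h import *
s=telemetry.get_state();n='wrist';im,d=cams.grab_frame(n);save('w1',im);c=cams.get_calibration(n);T=pose(n,c,s)
np.savez('w1.npz',im=im,d=d,P=cloud(d,c,T),T=T)
print(s['tool_pos'],s['joint_positions'],s['opening'],s['t'],s['eef_rot'])
cc,res,proj,near,lum,hi,wh=measure(n,im,c,T,np.array([.564,-.0475]))
print(cc,res,wh.sum(),hi)
P=cloud(d,c,T);q=P[near&(P[...,2]>.055)&(P[...,2]<.08)];print('mast',len(q),q.mean(0) if len(q) else 0)
E
```

```text
[0.62542841 0.02800426 0.20012862] [-8.22807405e-01  1.96046387e+01  6.21133513e+01  1.56882878e-02
  9.82466940e+01 -1.39262701e+02] 0.03845020610451567 2.55 [[ 6.20202923e-04 -7.48286202e-01  6.63375742e-01]
 [ 2.62101746e-04  6.63375969e-01  7.48286212e-01]
 [-9.99999773e-01 -2.90217355e-04  6.07554835e-04]]
[ 0.55156594 -0.06889168] 0.015089198923381668 5955 705.0
mast 195 [ 0.57982127 -0.03072466  0.07449215]
```

View pics/w1.png

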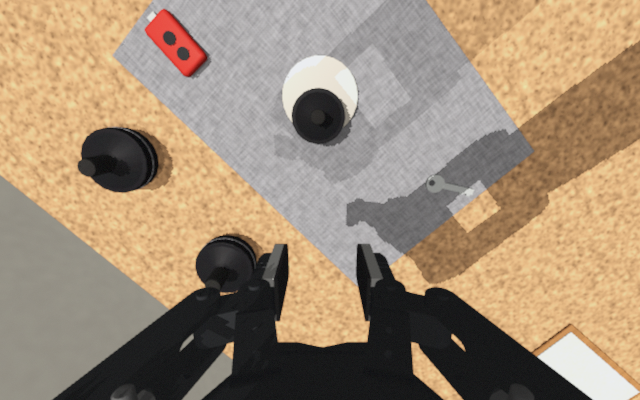

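The wrist view shows the coaster at about (320,92), with the antenna at (319,116) directly between it and the fingers. The push line is well aligned. I refine the fit with a tighter white threshold.

```bash
cat >> h.py <<'E'
def meas2(im,d,c,T,g=np.array([.564,-.0475]),a0=None):
    f,cx,cy=K(c);Ti=np.linalg.inv(T)
    v,u=np.mgrid[:400,:640].astype(float)
    pz=lambda z:rays(c,T,u.ravel(),v.ravel(),z)[:,:2].reshape(400,640,2)
    near=np.hypot(*(pz(.014)-g).transpose(2,0,1))<.065
    i=im.astype(int);mn=i.min(2);lum=i.sum(2)
    wh=(near&(lum>640)).astype(np.uint8)
    wh=cv2.morphologyEx(wh,cv2.MORPH_OPEN,np.ones((5,5)))
    cn=max(cv2.findContours(wh,cv2.RETR_EXTERNAL,cv2.CHAIN_APPROX_NONE)[0],key=cv2.contourArea)
    h=cv2.convexHull(cn).astype(np.float32);e=cn[:,0].astype(float)
    dist=np.array([cv2.pointPolygonTest(h,tuple(map(float,p)),True) for p in e]);e=e[dist<1.5]
    p=rays(c,T,e[:,0],e[:,1],.014)[:,:2];cc,res=circ(p,.0452)
    # antenna: dark blob near
    bl=(near&(lum<150)).astype(np.uint8);bl=cv2.morphologyEx(bl,cv2.MORPH_OPEN,np.ones((5,5)))
    bn=cv2.findContours(bl,cv2.RETR_EXTERNAL,cv2.CHAIN_APPROX_NONE)[0]
    tgt=cc if a0 is None else a0
    bn=max(bn,key=cv2.contourArea)
    b=bn[:,0].astype(float)
    q=rays(c,T,b[:,0],b[:,1],.042)[:,:2];ac,ar=circ(q,.030,loss='cauchy')
    P=cloud(d,c,T);m=near&(P[...,2]>.071)&(P[...,2]<.085);mast=P[m].mean(0)[:2] if m.sum() else None
    out=im.copy();cv2.drawContours(out,[cn],-1,(255,0,0),1);cv2.drawContours(out,[bn],-1,(0,255,0),1)
    return cc,res,ac,ar,mast,out
E
python3 - <<'E'
from h import *
z=np.load('w1.npz');c=cams.get_calibration('wrist')
cc,res,ac,ar,mast,out=meas2(z['im'],z['d'],c,z['T']);print(cc,res,ac,ar,mast,'off',ac-cc,mast-cc)
save('w1m',cv2.resize(out[30:180,220:420],(800,600)))
s=telemetry.get_state()
E
```

```text
[ 0.5654371  -0.04549744] 0.0005972425784136898 [ 0.58093943 -0.03258898] 0.0021132382200111793 [ 0.57979702 -0.03075985] off [0.01550233 0.01290846] [0.01435992 0.01473759]
```

View pics/w1m.png

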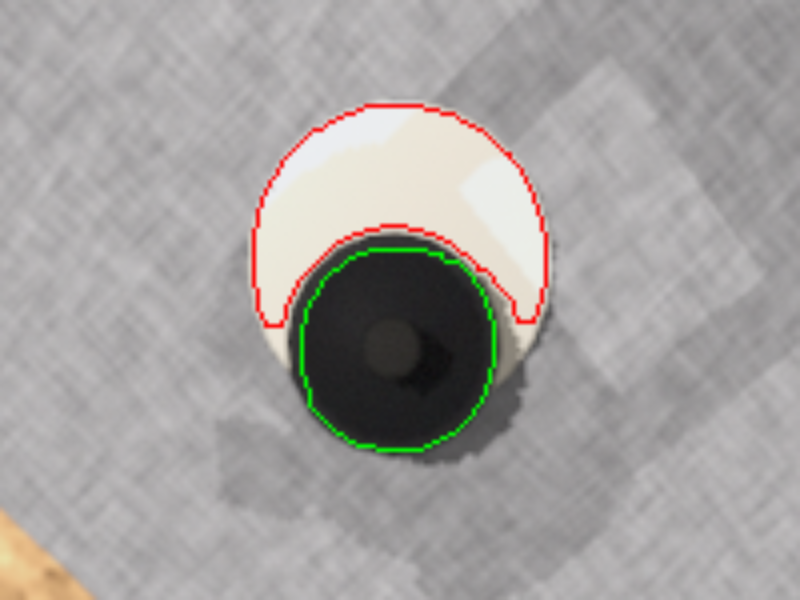

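```bash
python3 - <<'E'
from h import *
z=np.load('w1.npz');c=cams.get_calibration('wrist');Tc=np.array(c['T_tool_cam'])
P=cloud(z['d'],c,Tc)
m=(z['d']>0)&(P[...,0]>-.06)&(P[...,0]<.03)&(abs(P[...,1])<.06)
m[:230]=0
q=P[m];print(len(q))
for sgn in(-1,1):
    k=q[np.sign(q[:,1])==sgn]
    print('maxx',np.percentile(k[:,0],[90,98,99.5,100]).round(4))
    for a in np.arange(-.03,.012,.004):
        b=k[(k[:,0]>a)&(k[:,0]<a+.004)]
        if len(b)>3: print(sgn,a.round(3),len(b),'y',np.percentile(b[:,1],[2,98]).round(4),'z',np.percentile(b[:,2],[2,98]).round(4))
E
```

```text
2113
maxx [-0.0342 -0.0302 -0.028  -0.027 ]
-1 -0.03 20 y [-0.0233 -0.0197] z [-0.0083  0.0032]
maxx [-0.0344 -0.0303 -0.0277 -0.0266]
1 -0.03 19 y [0.0185 0.0191] z [-0.0085  0.0063]
```

```bash
python3 - <<'E'
from h import *
z=np.load('w1.npz');c=cams.get_calibration('wrist');Tc=np.array(c['T_tool_cam']);f,cx,cy=K(c);print(Tc.round(3))
Ti=np.linalg.inv(Tc)
def pr(p):
    q=Ti[:3,:3]@p+Ti[:3,3];return np.round([q[0]/q[2]*f+cx,q[1]/q[2]*f+cy,q[2]],3)
for p in [(0,0,0),(0,.019,-.011),(0,-.019,-.011),(0,.019,.011),(-.027,.019,-.011),(-.013,.019,-.011)]: print(p,pr(np.array(p)))
P=cloud(z['d'],c,Tc)
for v in range(240,300,6): print(v,[P[v,u].round(3).tolist() for u in (280,284,362,370)])
im=z['im'];save('w1f',cv2.resize(im[220:340,240:400],(800,600)))
E
```

```text
[[-0.001 -0.304  0.953 -0.168]
 [ 1.    -0.001  0.001 -0.001]
 [ 0.001  0.953  0.304 -0.077]
 [ 0.     0.     0.     1.   ]]
(0, 0, 0) [3.23293e+02 2.37053e+02 1.84000e-01]
(0, 0.019, -0.011) [3.52761e+02 2.21410e+02 1.80000e-01]
(0, -0.019, -0.011) [2.93847e+02 2.21461e+02 1.80000e-01]
(0, 0.019, 0.011) [3.51681e+02 2.52085e+02 1.87000e-01]
(-0.027, 0.019, -0.011) [3.57921e+02 2.39303e+02 1.54000e-01]
(-0.013, 0.019, -0.011) [3.55048e+02 2.29341e+02 1.68000e-01]
240 [[0.2, -0.061, 0.096], [0.198, -0.055, 0.096], [0.195, 0.056, 0.094], [0.196, 0.068, 0.094]]
246 [[-0.033, -0.023, -0.01], [-0.034, -0.021, -0.01], [-0.033, 0.021, -0.01], [-0.034, 0.025, -0.01]]
252 [[-0.041, -0.022, -0.01], [-0.04, -0.02, -0.01], [-0.04, 0.019, -0.01], [-0.04, 0.024, -0.01]]
258 [[-0.046, -0.021, -0.01], [-0.043, -0.02, -0.008], [-0.048, 0.018, -0.011], [-0.046, 0.023, -0.01]]
264 [[-0.051, -0.021, -0.01], [-0.045, -0.02, -0.006], [-0.048, 0.019, -0.008], [-0.053, 0.022, -0.01]]
270 [[-0.057, -0.02, -0.01], [-0.045, -0.02, -0.003], [-0.048, 0.019, -0.005], [-0.057, 0.021, -0.01]]
276 [[-0.058, -0.02, -0.007], [-0.047, -0.02, -0.0], [-0.049, 0.019, -0.002], [-0.062, 0.02, -0.01]]
282 [[-0.059, -0.02, -0.005], [-0.047, -0.02, 0.003], [-0.05, 0.019, 0.001], [-0.064, 0.02, -0.008]]
288 [[-0.06, -0.02, -0.002], [-0.048, -0.02, 0.006], [-0.051, 0.019, 0.004], [-0.064, 0.02, -0.005]]
294 [[-0.061, -0.02, -0.0], [-0.049, -0.02, 0.008], [-0.052, 0.019, 0.006], [-0.065, 0.02, -0.003]]
```

View pics/w1f.png

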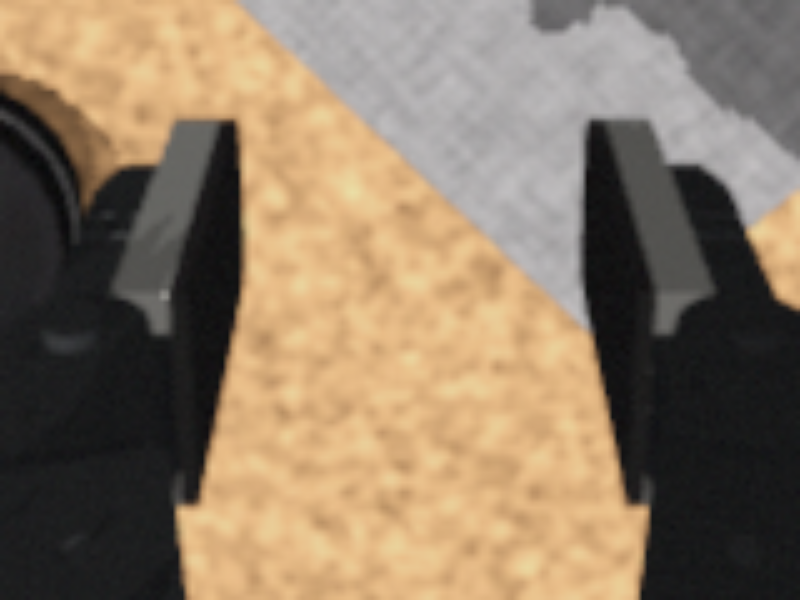

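```bash
python3 - <<'E'
from h import *
s=telemetry.get_state();T=np.eye(4);T[:3,:3]=s['eef_rot'];T[:3,3]=s['tool_pos'];Ti=np.linalg.inv(T)
for n in ['scene','side']:
    im,d=cams.grab_frame(n);save(n+'1',im);c=cams.get_calibration(n);P=cloud(d,c,pose(n,c))
    q=P@Ti[:3,:3].T+Ti[:3,3]
    m=(d>0)&(q[...,0]<.06)&(q[...,0]>-.08)&(abs(q[...,1])<.06)&(abs(q[...,2])<.03)
    k=q[m];print(n,m.sum(),np.percentile(k[:,0],[50,90,99,100]).round(4) if len(k) else '')
    for a in np.arange(-.06,.02,.006):
        b=k[(k[:,0]>a)&(k[:,0]<a+.006)]
        if len(b)>3: print(a.round(3),len(b),'y',np.percentile(b[:,1],[2,98]).round(4),'z',np.percentile(b[:,2],[2,98]).round(4))
E
```

```text
scene 676 [-0.0552 -0.0345 -0.0279 -0.0265]
-0.06 88 y [-0.0341  0.0251] z [-0.0117  0.0092]
-0.054 81 y [-0.0348  0.0227] z [-0.0118  0.0076]
-0.048 77 y [-0.0342  0.021 ] z [-0.012   0.0067]
-0.042 77 y [-0.0335  0.0215] z [-0.012   0.0067]
-0.036 62 y [-0.0316  0.0225] z [-0.0114  0.009 ]
-0.03 25 y [-0.0276  0.021 ] z [-0.0085  0.0062]
side 533 [-0.0538 -0.0341 -0.0274 -0.0271]
-0.06 68 y [-0.0208  0.0325] z [-0.0106  0.0103]
-0.054 65 y [0.023  0.0333] z [-0.0105  0.0104]
-0.048 61 y [-0.0203  0.0331] z [-0.0103  0.0103]
-0.042 70 y [-0.0198  0.0329] z [-0.0115  0.01  ]
-0.036 45 y [-0.0203  0.031 ] z [-0.0115  0.0103]
-0.03 27 y [0.0227 0.0263] z [-0.0098  0.0079]
```

View pics/scene1.png

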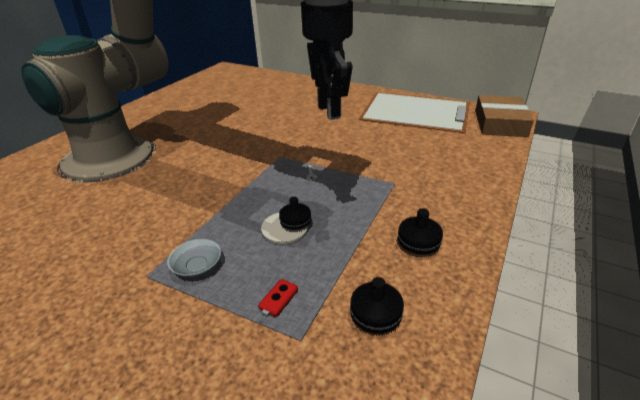

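View pics/side1.png

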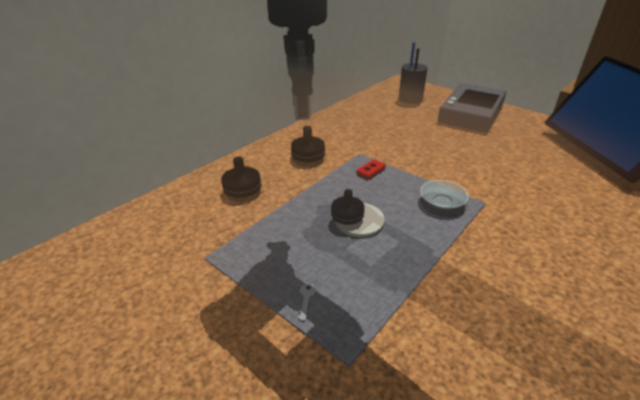

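```bash
cat >> h.py <<'E'
FT=np.array([-.028,0,-.0105])
C=np.array([.5654,-.0460])
def plan(dist,z,ang=46.5,tilt=12,lat=0,C=C):
    s=telemetry.get_state();R=Rgoal(ang,tilt);a=np.radians(ang);h=np.array([np.cos(a),np.sin(a)])
    F=np.r_[C+h*dist+lat*np.array([-h[1],h[0]]),z];p=F-R@FT
    return rel(s['eef_rot'],s['tool_pos'],R,p),p
def where(R=None):
    s=telemetry.get_state();F=s['tool_pos']+s['eef_rot']@FT;a=np.radians(46.5);h=np.array([np.cos(a),np.sin(a)])
    return F.round(4),((F[:2]-C)@h).round(4),((F[:2]-C)@np.array([-h[1],h[0]])).round(4),s['ft_force'].round(2),s['t']
E
python3 - <<'E'
from h import *
print(plan(.065,.06));print(plan(.06,.027)); print(where())
E
```

```text
((array([0.0335, 0.21  , 0.004 ]), array([16.97, -0.62, -2.58])), array([0.61320555, 0.00437654, 0.03042879]))
((array([0.0335, 0.21  , 0.004 ]), array([20.27, -0.6 , -3.08])), array([ 0.60976378,  0.00074967, -0.00257121]))
(array([0.6185, 0.0199, 0.2281]), np.float64(0.0844), np.float64(0.0068), array([-0.49,  0.03, -0.35]), 2.7)
```

arm_command(targets=[0.01,0.05,0,4,-0.2,-0.6,0.45,0.02,0.1,0,8,-0.3,-1.2,0.45,0.03,0.15,0,12,-0.5,-1.9,0.45,0.03,0.21,0,15,-0.6,-2.4,0.45,0.03,0.21,0,17,-0.6,-2.6,0.45,0.03,0.21,0,17,-0.6,-2.6,0.45,0.03,0.21,0,17,-0.6,-2.6,0.45,0.03,0.21,0,17,-0.6,-2.6,0.45])

```text
t: 3.7
tool_pos: [0.614, 0.0035, 0.0315]
eef_rot: [[-0.138, -0.727, 0.673], [-0.153, 0.686, 0.711], [-0.979, -0.005, -0.206]]
ft_force: [0.4, 0.3, -0.7]
opening: 0.0386
```

```bash
python3 - <<'E'
from h import *
print(where(),telemetry.get_state()['opening']);s=telemetry.get_state();T=np.eye(4);T[:3,:3]=s['eef_rot'];T[:3,3]=s['tool_pos'];Ti=np.linalg.inv(T)
for n in ['scene','side','wrist']:
    im,d=cams.grab_frame(n);save(n+'2',im);c=cams.get_calibration(n);Tp=pose(n,c,s);P=cloud(d,c,Tp)
    q=P@Ti[:3,:3].T+Ti[:3,3]
    m=(d>0)&(q[...,0]<-.015)&(q[...,0]>-.06)&(abs(q[...,1])<.04)&(abs(q[...,2])<.015)
    k=P[m];print(n,m.sum(),np.percentile(k[:,2],[0,1,5,20]).round(4),q[m][:,0].max().round(4))
    if n=='wrist':
        cc,res,ac,ar,mast,out=meas2(im,d,c,Tp);print(cc,res,ac,ar,mast);save('w2m',out)
print(plan(.06,.027))
a=cv2.imread('pics/scene2.png')[120:270,200:400];b=cv2.imread('pics/side2.png')[100:250,250:450]
cv2.imwrite('pics/b2.png',np.hstack([cv2.resize(x,(400,300),interpolation=cv2.INTER_CUBIC) for x in(a,b)]))
E
```

```text
(array([6.108e-01, 3.000e-04, 6.110e-02]), np.float64(0.0649), np.float64(-0.001), array([ 0.36,  0.28, -0.74]), 3.7) 0.03861966223449194
scene 304 [0.0575 0.0589 0.0616 0.0675] -0.0277
side 202 [0.0565 0.058  0.0593 0.0666] -0.026
wrist 2111 [0.0561 0.0604 0.0643 0.0697] -0.0269
[ 0.56515626 -0.04638729] 0.0005203513604574647 [ 0.57678789 -0.02814217] 0.002864706357057774 [ 0.58044043 -0.03110039]
((array([0.0018, 0.0008, 0.0047]), array([3.34, 0.09, 0.24])), array([ 0.60976378,  0.00074967, -0.00257121]))
```

View pics/b2.png

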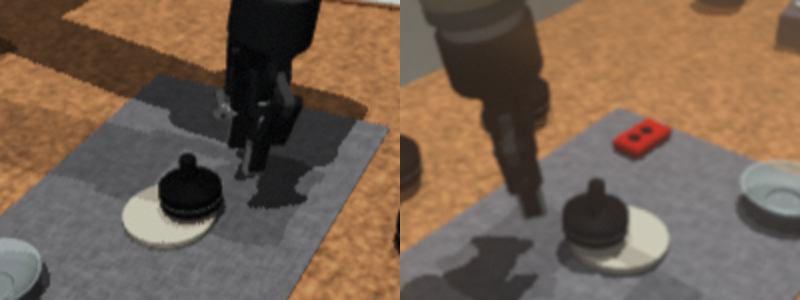

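View pics/w2m.png

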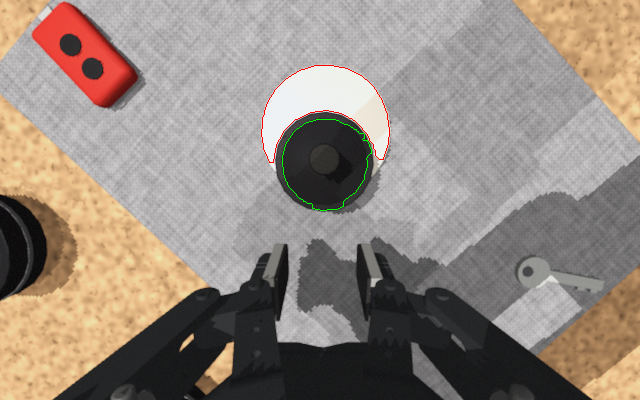

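All three cameras agree that the fingertips sit about 27 mm short of the reported TCP, and my plan allows for that. In the wrist view the coaster is at (325,128), the antenna at (323,162), and the fingers sit evenly behind it. I descend behind the puck.

arm_command(targets=[0,0,0.005,0.8,0,0.1,0.45,0,0,0.005,1.6,0.1,0.1,0.45,0,0,0.005,2.4,0.1,0.2,0.45,0,0,0.005,3,0.1,0.2,0.45,0,0,0.005,3.3,0.1,0.2,0.45,0,0,0.005,3.3,0.1,0.2,0.45,0,0,0.005,3.3,0.1,0.2,0.45,0,0,0.005,3.3,0.1,0.2,0.45])

```text
t: 4.85
tool_pos: [0.6092, 0.0007, -0.0027]
eef_rot: [[-0.144, -0.727, 0.672], [-0.15, 0.687, 0.711], [-0.978, 0.001, -0.208]]
ft_force: [-0.4, 0.6, -0.3]
opening: 0.0388
```

```bash
cat > look.py <<'E'
from h import *
import sys
k=sys.argv[1]
print(where());s=telemetry.get_state();T=np.eye(4);T[:3,:3]=s['eef_rot'];T[:3,3]=s['tool_pos'];Ti=np.linalg.inv(T)
for n in ['side','wrist']:
    im,d=cams.grab_frame(n);save(n+k,im);c=cams.get_calibration(n);Tp=pose(n,c,s);P=cloud(d,c,Tp)
    q=P@Ti[:3,:3].T+Ti[:3,3]
    m=(d>0)&(q[...,0]<-.015)&(q[...,0]>-.06)&(abs(q[...,1])<.04)&(abs(q[...,1])>.015)&(abs(q[...,2])<.015)
    kk=P[m];print(n,m.sum(),np.percentile(kk[:,2],[0,1,5,20]).round(4),q[m][:,0].max().round(4))
    mm=(np.hypot(P[...,0]-.57,P[...,1]+.04)<.05)&(P[...,2]>.069)&(P[...,2]<.085);print('mast',mm.sum(),P[mm].mean(0).round(4))
    if n=='wrist':
        try:
            cc,res,ac,ar,mast,out=meas2(im,d,c,Tp);print(cc.round(4),res.round(4),ac.round(4),ar.round(4),mast.round(4),'mast off',(mast-cc).round(4));save('w%sm'%k,out)
        except Exception as e: print(e)
b=cv2.imread('pics/side%s.png'%k)[130:250,280:440];a=cv2.imread('pics/wrist%s.png'%k)[40:340,120:520]
cv2.imwrite('pics/b%s.png'%k,np.hstack([cv2.resize(x,(400,300),interpolation=cv2.INTER_CUBIC) for x in(a,b)]))
E
python3 look.py 3; python3 -c "
from h import *
print(plan(.047,.027));print(plan(.0228,.027))"
```

```text
(array([ 0.6062, -0.0026,  0.0268]), np.float64(0.0596), np.float64(0.0003), array([-0.37,  0.64, -0.31]), 4.85)
side 182 [0.0217 0.0228 0.0258 0.0328] -0.0259
mast 56 [ 0.5777 -0.03    0.0735]
wrist 2105 [0.0219 0.0259 0.0298 0.0354] -0.026
mast 1355 [ 0.5802 -0.0313  0.0744]
[ 0.5649 -0.0463] 0.0005 [ 0.5782 -0.0269] 0.0022 [ 0.5802 -0.0313] mast off [0.0153 0.015 ]
((array([ 0.0021, -0.0002, -0.0011]), array([ 0.23, -0.04, -1.23])), array([ 0.60081517, -0.0086802 , -0.00257121]))
((array([ 0.0021, -0.0002, -0.0011]), array([ 0.73, -0.03, -3.6 ])), array([ 0.58415699, -0.02623426, -0.00257121]))
```

View pics/b3.png

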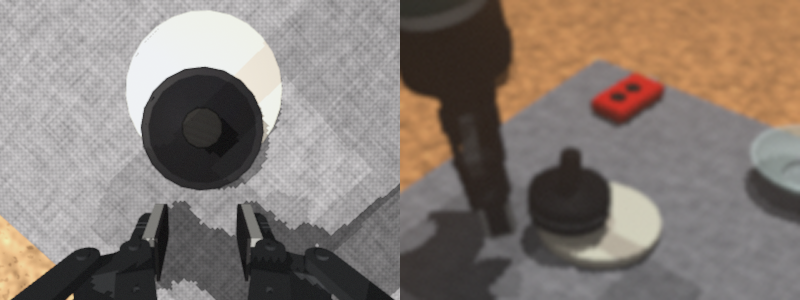

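arm_command(targets=[0,0,0,0.03,0,-0.15,0.45,0,0,0,0.06,0,-0.3,0.45,0,0,0,0.1,0,-0.45,0.45,0,0,0,0.13,0,-0.6,0.45,0,0,0,0.16,0,-0.75,0.45,0,0,0,0.19,0,-0.9,0.45,0,0,0,0.23,0,-1.05,0.45,0,0,0,0.25,0,-1.15,0.45])

```text
t: 5.95
tool_pos: [0.6009, -0.008, -0.0031]
eef_rot: [[-0.144, -0.727, 0.672], [-0.15, 0.687, 0.711], [-0.978, 0.002, -0.208]]
ft_force: [0.4, -1.0, -0.1]
opening: 0.0386
```

arm_command(targets=[0,0,0,0.02,0,-0.08,0.45,0,0,0,0.03,0,-0.16,0.45,0,0,0,0.05,0,-0.24,0.45,0,0,0,0.07,0,-0.32,0.45,0,0,0,0.08,0,-0.4,0.45,0,0,0,0.1,0,-0.48,0.45,0,0,0,0.12,0,-0.56,0.45,0,0,0,0.13,0,-0.64,0.45])

```text
t: 6.95
tool_pos: [0.5964, -0.0126, -0.0031]
eef_rot: [[-0.144, -0.727, 0.672], [-0.15, 0.687, 0.711], [-0.978, 0.002, -0.208]]
ft_force: [-0.1, 0.5, 0.6]
opening: 0.0385
```

```bash
python3 look.py 4
```

```text
(array([ 0.5934, -0.0159,  0.0265]), np.float64(0.0412), np.float64(0.0004), array([-0.09,  0.51,  0.56]), 6.95)
side 192 [0.0143 0.015  0.0235 0.0308] -0.0154
mast 65 [ 0.5787 -0.0271  0.0735]
wrist 2114 [0.021  0.0261 0.0307 0.0371] -0.0264
mast 2083 [ 0.5853 -0.0227  0.0747]
[ 0.5651 -0.0461] 0.0005 [ 0.5798 -0.0278] 0.0016 [ 0.5786 -0.0325] mast off [0.0136 0.0136]
```

View pics/b4.png

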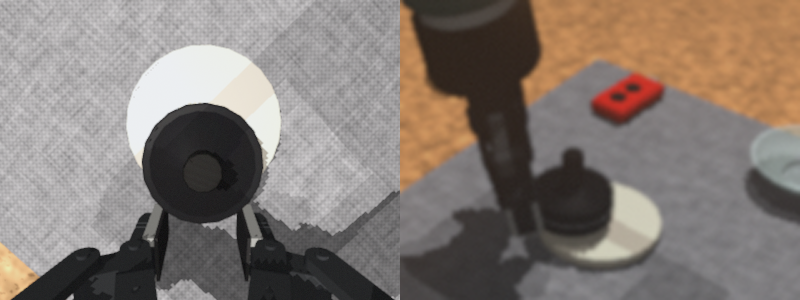

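The fingers have made contact, and the antenna has begun to slide (offset about 19 mm). The coaster hasn't moved. I keep pushing slowly.

arm_command(targets=[0,0,0,0.02,0,-0.1,0.45,0,0,0,0.04,0,-0.2,0.45,0,0,0,0.06,0,-0.3,0.45,0,0,0,0.08,0,-0.4,0.45,0,0,0,0.1,0,-0.5,0.45,0,0,0,0.12,0,-0.6,0.45,0,0,0,0.14,0,-0.7,0.45,0,0,0,0.16,0,-0.8,0.45])

```text
t: 8.05
tool_pos: [0.5907, -0.0186, -0.003]
eef_rot: [[-0.144, -0.727, 0.672], [-0.15, 0.687, 0.711], [-0.978, 0.002, -0.208]]
ft_force: [0.6, -0.2, -0.1]
opening: 0.0382
```

```bash
python3 look.py 5
```

```text
(array([ 0.5877, -0.0219,  0.0266]), np.float64(0.0329), np.float64(0.0004), array([ 0.57, -0.19, -0.12]), 8.05)
side 212 [0.0127 0.0142 0.0146 0.0254] -0.015
mast 63 [ 0.5729 -0.0337  0.0738]
wrist 2127 [0.0142 0.024  0.0302 0.0368] -0.0152
mast 2959 [ 0.5852 -0.0257  0.0754]
[ 0.5649 -0.0462] 0.0004 [ 0.5742 -0.0333] 0.0027 [ 0.5729 -0.0385] mast off [0.008  0.0076]
```

View pics/b5.png

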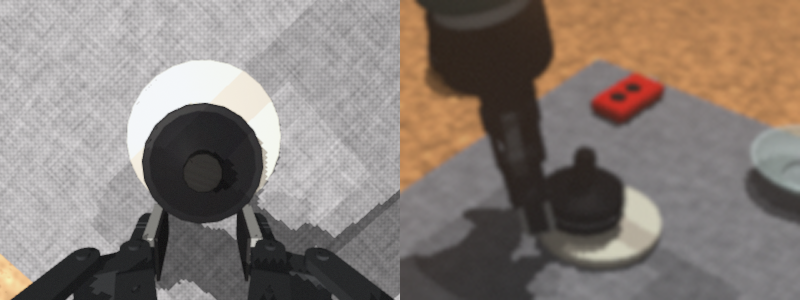

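The offset is now 11 mm, the push is straight and the antenna is still upright. I push 8 mm more.

arm_command(targets=[0,0,0,0.02,0,-0.1,0.45,0,0,0,0.04,0,-0.2,0.45,0,0,0,0.06,0,-0.3,0.45,0,0,0,0.08,0,-0.4,0.45,0,0,0,0.1,0,-0.5,0.45,0,0,0,0.12,0,-0.6,0.45,0,0,0,0.14,0,-0.7,0.45,0,0,0,0.16,0,-0.8,0.45])

```text
t: 9.15
tool_pos: [0.5852, -0.0246, -0.0029]
eef_rot: [[-0.144, -0.727, 0.672], [-0.15, 0.687, 0.711], [-0.978, 0.002, -0.208]]
ft_force: [1.2, 0.2, -0.3]
opening: 0.0383
```

```bash
python3 look.py 6
```

```text
(array([ 0.5821, -0.0278,  0.0267]), np.float64(0.0247), np.float64(0.0004), array([ 1.21,  0.24, -0.33]), 9.15)
side 253 [0.0106 0.0118 0.014  0.0154] -0.015
mast 63 [ 0.5677 -0.0383  0.0738]
wrist 2622 [0.0134 0.014  0.0145 0.0263] -0.015
mast 4088 [ 0.5798 -0.0251  0.0756]
[ 0.5648 -0.0462] 0.0005 [ 0.569  -0.0393] 0.0037 [ 0.5673 -0.0445] mast off [0.0025 0.0017]
```

View pics/w6m.png

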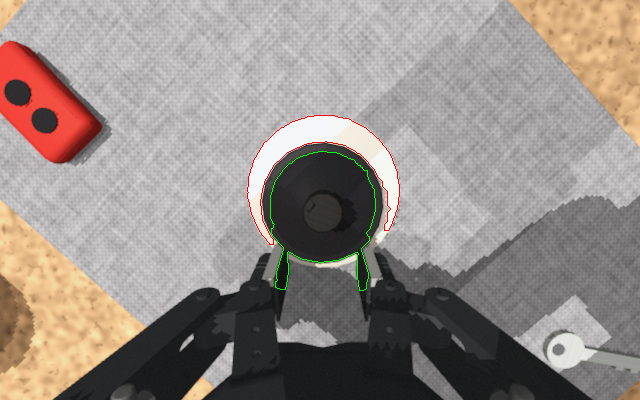

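About 3 mm remains. I finish gently and then back straight off.

arm_command(targets=[0,0,0,0.01,0,-0.06,0.45,0,0,0,0.03,0,-0.12,0.45,0,0,0,0.04,0,-0.18,0.45,0,0,0,0.05,0,-0.24,0.45,0,0,0,0.06,0,-0.28,0.45,0,0,0,0.06,0,-0.28,0.45,0,0,0,0.06,0,-0.28,0.45,0,0,0,0.06,0,-0.28,0.45])

```text
t: 10.25
tool_pos: [0.5832, -0.0266, -0.0029]
eef_rot: [[-0.144, -0.727, 0.672], [-0.15, 0.687, 0.711], [-0.978, 0.002, -0.208]]
ft_force: [-0.5, 0.7, -0.1]
opening: 0.0384
```

```bash
python3 look.py 7
```

```text
(array([ 0.5802, -0.0299,  0.0267]), np.float64(0.0219), np.float64(0.0004), array([-0.51,  0.66, -0.09]), 10.25)
side 274 [0.011  0.0118 0.0136 0.015 ] -0.015
mast 67 [ 0.5659 -0.0418  0.0737]
wrist 2833 [0.0128 0.0137 0.0144 0.0154] -0.015
mast 4763 [ 0.5797 -0.0263  0.0759]
[ 0.5648 -0.0464] 0.0005 [ 0.5671 -0.0414] 0.004 [ 0.5655 -0.0465] mast off [ 0.0007 -0.0001]
```

arm_command(targets=[0,0,0,-0.03,0,0.15,0.45,0,0,0,-0.1,0,0.5,0.45,0,0,0,-0.2,0,1,0.45,0,0,0,-0.4,0,2,0.45,0,0,0,-0.8,0,3.5,0.45,0,0,0,-1.2,0,5.5,0.45,0,0,0,-1.2,0,5.5,0.45,0,0,0,-1.2,0,5.5,0.45])

```text
t: 11.35
tool_pos: [0.6216, 0.0141, -0.0029]
eef_rot: [[-0.145, -0.727, 0.672], [-0.15, 0.687, 0.711], [-0.978, 0.002, -0.209]]
ft_force: [0.8, 1.1, -1.3]
opening: 0.0387
```

```bash
python3 look.py 8
```

```text
(array([0.6186, 0.0109, 0.0267]), np.float64(0.0779), np.float64(0.0005), array([ 0.82,  1.07, -1.28]), 11.35)
side 195 [0.0228 0.0245 0.027  0.0331] -0.027
mast 59 [ 0.5633 -0.0451  0.0734]
wrist 2102 [0.0218 0.0255 0.0297 0.0353] -0.0266
mast 1620 [ 0.5665 -0.0452  0.074 ]
[ 0.564  -0.0473] 0.0008 [ 0.5617 -0.0489] 0.0042 [ 0.5664 -0.0454] mast off [0.0024 0.0019]
```

View pics/b8.png

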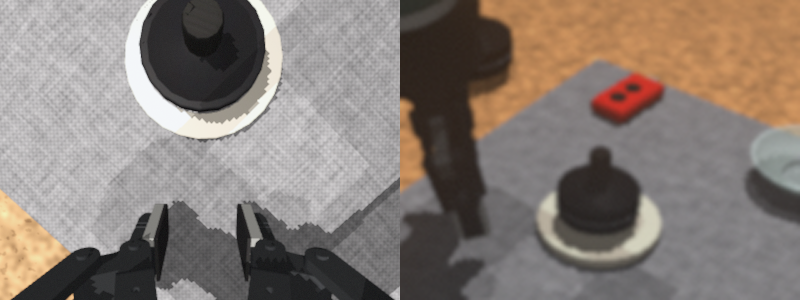

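```bash
python3 -c "
from h import *
s=telemetry.get_state();a=np.radians(46.5)
print(rel(s['eef_rot'],s['tool_pos'],Rgoal(46.5,0),np.r_[C+.08*np.array([np.cos(a),np.sin(a)]),.16]))"
```

```text
(array([ 0.0015, -0.2104, -0.0019]), array([-1.587e+01, -1.000e-02, -3.600e+00]))
```

arm_command(targets=[0,0,0,-2.5,0,0,0.45,0,0,0,-5,0,-0.4,0.45,0,-0.05,0,-8,0,-1.2,0.45,0,-0.1,0,-11,0,-2,0.45,0,-0.15,0,-14,0,-3,0.45,0,-0.21,0,-15.9,0,-3.6,0.45,0,-0.21,0,-15.9,0,-3.6,0.45,0,-0.21,0,-15.9,0,-3.6,0.45])

```text
t: 12.45
tool_pos: [0.6201, 0.0125, 0.1591]
eef_rot: [[-0.004, -0.726, 0.687], [0.001, 0.687, 0.726], [-1.0, 0.003, -0.002]]
ft_force: [0.2, -0.3, -0.6]
opening: 0.0385
```

```bash
python3 look.py 9; python3 - <<'E'
from h import *
from scipy.optimize import minimize
t=np.linspace(0,2*np.pi,80)
def projf(c,T):
    f,cx,cy=K(c);Ti=np.linalg.inv(T)
    def p(X):
        q=X@Ti[:3,:3].T+Ti[:3,3];return np.stack([q[:,0]/q[:,2]*f+cx,q[:,1]/q[:,2]*f+cy],-1)
    return p
ring=lambda x,y,z,R:np.stack([x+R*np.cos(t),y+R*np.sin(t),0*t+z],-1)
s=telemetry.get_state()
for n in ['scene','side','wrist']:
    im,d=cams.grab_frame(n);c=cams.get_calibration(n);p=projf(c,pose(n,c,s));g=im.sum(2).astype(float)
    def render(a,cxy):
        M=np.zeros((1600,2560),np.uint8)
        L=[]
        for A,val in (([(.004,.045),(.014,.045)],255),):
            q=np.vstack([p(ring(*cxy,*b)) for b in A])*4;cv2.fillConvexPoly(M,cv2.convexHull(q.astype(np.int32)),255)
        for A in ([(.014,.017),(.022,.017)],[(.022,.03),(.042,.03)],[(.042,.03),(.049,.008)],[(.049,.008),(.074,.008)]):
            q=np.vstack([p(ring(*a,*b)) for b in A])*4;cv2.fillConvexPoly(M,cv2.convexHull(q.astype(np.int32)),0)
        return cv2.resize(M,(640,400),interpolation=cv2.INTER_AREA)/255.
    obs=np.clip((g-120)/(480-120),0,1) if n=='wrist' else None
    # dark-mask fit for antenna only, white-mask fit for coaster
    u0=p(np.array([[.565,-.046,.02]]))[0].astype(int);w=150 if n=='wrist' else 32
    x0,x1,y0,y1=max(u0[0]-w,0),u0[0]+w,max(u0[1]-w,0),u0[1]+w
    def cost(q):
        R=render(q[:2],q[2:])[y0:y1,x0:x1];G=g[y0:y1,x0:x1];sat=(im.max(2).astype(int)-im.min(2))[y0:y1,x0:x1]
        # robust: in-white region should be bright, white obs
        W=np.clip((G-thr)/60+.5,0,1);return ((W-R)**2).sum()
    thr={'wrist':600,'scene':380,'side':390}[n]
    b=None
    for st in ([.565,-.046,.565,-.046],[.568,-.044,.564,-.047]):
        o=minimize(cost,st,method='Nelder-Mead',options=dict(initial_simplex=np.vstack([st,np.array(st)+.004*np.eye(4)]),xatol=5e-5,maxiter=250))
        if b is None or o.fun<b.fun:b=o
    print(n,b.x.round(4),'off',(b.x[:2]-b.x[2:]).round(4),round(b.fun,1))
E
```

```text
(array([0.613 , 0.0049, 0.1871]), np.float64(0.0697), np.float64(0.0005), array([ 0.23, -0.33, -0.6 ]), 12.45)
side 296 [0.1862 0.1867 0.1884 0.1952] -0.027
mast 56 [ 0.5634 -0.0452  0.0736]
wrist 2119 [0.1857 0.1878 0.1911 0.1972] -0.0265
mast 265 [ 0.5657 -0.046   0.0749]
[ 0.5642 -0.0457] 0.0011 [ 0.5653 -0.048 ] 0.0031 [ 0.5657 -0.046 ] mast off [ 0.0015 -0.0004]
scene [ 0.5693 -0.0512  0.5569 -0.0383] off [ 0.0123 -0.0129] 61.5
side [ 0.557  -0.0352  0.5686 -0.0572] off [-0.0116  0.0219] 130.6
wrist [ 0.5651 -0.0448  0.564  -0.0458] off [0.0011 0.001 ] 544.0
```

```bash
python3 -c "
import cv2
cv2.imwrite('pics/w9c.png',cv2.resize(cv2.imread('pics/w9m.png')[20:200,200:440],(800,600)))"
```

```text
(no output)
```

View pics/w9c.png

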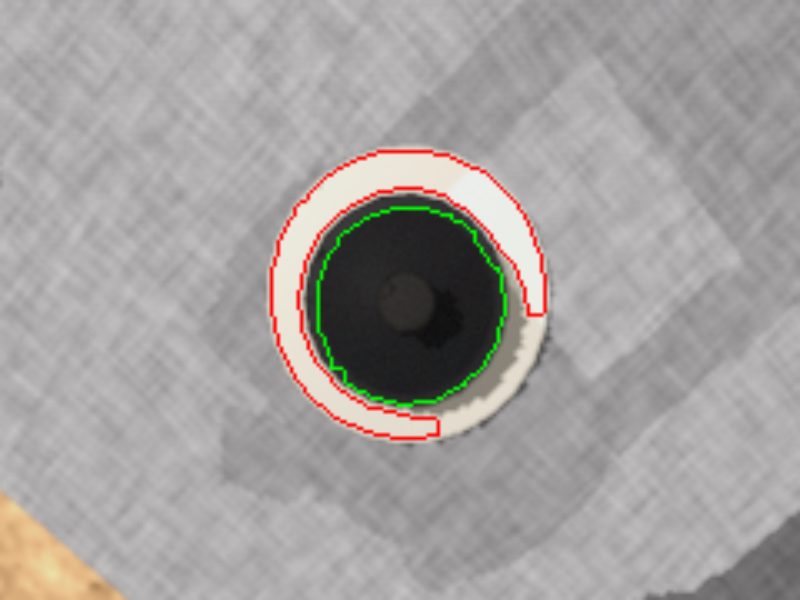

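View pics/b9.png

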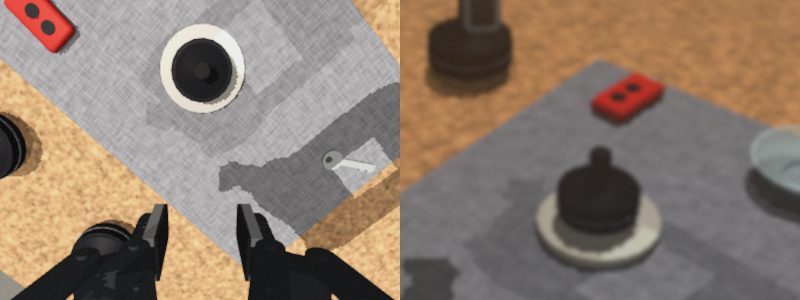

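```bash
python3 -c "
from h import *
print(workorder.sign_off())"
```

```text
the job is handed in; nothing more can be done
None
```

The antenna now stands upright near the middle of its coaster. The wrist camera put its axis about 1.5 mm off centre, against the 5 mm allowed. I handed the job in at about 13 s; sign-off gives no verdict.

**What I did:** I chose the antenna on the coaster over the two larger look-alikes on the table. I set the half-open fingertips low against the puck side and tilted the tool 12° so the tips led. I pushed slowly along the line to the coaster centre for about 21 mm, then backed straight off and lifted clear.

**Last checks:**
- **Centring:** two wrist measurements agreed on the 1.5 mm. The antenna's shift in the side camera also cancels its starting offset to under 1 mm. The wrist view shows an even white border.
- **Coaster:** the measurements before and after agree to within about 1–2 mm, which is measurement noise.
- **Other objects:** I did not re-measure the fob, key and dish. The fingers stayed well away from them.
- **Force:** readings at the end of each move stayed around 1–2 N, close to the sensor's noise.

**Checks that failed or disagreed:**
- The fingertips sit about 27 mm short of the reported TCP. All three cameras agreed on this, so I allowed for it.
- A tilted wrist view right after backing off read about 3 mm off centre. I took it as less reliable than the straight-down view.
- The dark-blob fit of the puck was poor throughout because of shadows (residual 2–4 mm), so I didn't use it.
- My final combined fit in the scene and side pictures failed, with offsets of 18–25 mm that the pictures plainly contradict. I ignored those too.

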